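Slide the stop out of the T-slot track

ROBOT

A 6-joint arm with a two-finger parallel gripper is mounted at the origin on the work surface. World frame = base frame: x ahead of the robot, y to its left, z up, the work surface at z = 0. Lengths are in mm, angles in rad, forces in N, time in s.
With the tool pointing down it reaches from about 250 to 775 mm from the base axis. Payload 4 kg.
Tool frame: the origin (TCP) lies midway between the tips of the shut fingers; the grasp point (between the pads) lies 19 mm behind it; z points along the fingers, x is the direction in which the jaws open and shut, and the axes are right-handed (so a half turn about z gives the same grasp; the last joint's range is limited). The gripper opens to 94 mm and grips with 3 to 60 N. Pads are 16 mm wide; open, the fingers measure 119 mm over their backs; the gripper's body (75 mm by 177 mm) begins 78 mm behind the grasp point.
Start: joints at [-1.428, 0.087, 1.371, -0, 1.684, -0.103], TCP at [133.829, -533.489, 205.506] pointing down, gripper open.
Joint ranges: [-3.1, 3.1], [-0.76, 2.03], [0.27, 2.55], [-1.08, 4.22], [0.17, 2.65], [-2.57, 2.57]. Speed limits (rad/s): [2.79, 2.79, 3.14, 3.14, 3.14, 3.14].

INTERFACE

Orientations are given as a unit quaternion [x, y, z, w].
In Python, from rig import r gives the robot as it stands. Calls block until the motion is done:
- r.move_ptp(position, orientation): joint-space move of the TCP to a pose.
- r.move_l(position, rot=None, vel=150, f_stop=None): straight line of the TCP; rot=None keeps the orientation; vel is the mean speed in mm/s. With f_stop (N) it stops when the force on the tool has changed by that much, and returns True; else False.
- r.move_joints(angles): joint-space move.
- r.command_gripper(opening, strength=None): finger opening in mm; strength is the grip in N (None keeps the last); returns when the fingers have stopped.
- r.sleep(seconds).
- r.ik(position, orientation): joint angles nearest the present ones, or None.
- r.read_camera(name): name is "side" or "top" or "wrist"; returns a dict with "img" (420x560x3 uint8, red, green, blue), "camera_matrix" (3x3 intrinsics, pixels), "extrinsics" (4x4, takes a point from world to camera coordinates). Camera axes: x right, y up, looking along -z (the intrinsics and any distortion apply to the point x, -y, -z); pixel columns grow to the right and rows downward; lengths in mm; the calibration is good to about 2 mm. The wrist camera is an equidistant fisheye: a pixel r from the principal point sees the ray r / f radians off the axis. A picture is of the moment at which its call begins. There is no depth.
A pose or a line that the arm cannot do raises r.PlanningError and nothing moves.
- r.job_done(): hands the job in, once; it reports no verdict.
Trained networks look in the newest picture that a camera, given by its name, has taken for a name from the list of things; names that differ only in an ending like _2 or _b are one class to them, and where a whole thing is asked for, a point or a joint stands for the part that bears it (a point fixed in the world has none). Each returns a list of dicts, best first, with "conf" (0 to 1); they miss things now and then, are a little off and sometimes report something else, mostly with a low value. They report only what shows in the picture. A call takes as long as a camera call.
- r.outline_of(thing, camera): "mask" (420x560 bool, what is visible of it) and "at" ([column, row] in pixels, amid what is visible of it).
Readings, each from a call of its own:
- r.read_t(): time.
- r.read_joint_pos(): joint angles.
- r.read_qd(): joint speeds.
- r.read_joint_efforts(): joint torques, N m.
- r.read_tool_pos(): TCP position.
- r.read_tool_rot(): TCP orientation.
- r.read_force(): force on the tool from outside, world axes, zero at the start.
- r.read_wrist_torque(): the same for the moment, N m.
- r.read_finger_gap(): finger opening in mm.
Only numpy, scipy, OpenCV 4.12 (cv2) and the standard library are available. Lean on these libraries where they do the work, as an engineer would, in place of code of your own. Each camera call takes 0.05 s, during which the arm holds its last target. There are 200 camera calls.

TASK

Clear the orange stop off the T-slot track: slide it along the slot until it rests gently against the red sprung buffer, without driving the buffer right back, then lift it straight up out of the open mouth there. Set it down upright in the green tray, not dropped, and leave the can, the jar and the wrench where they are.

Things in the scene. Friction and masses are not known exactly. Their poses are not given: they have to be found in the camera images.
- rail: Aluminium T-slot track fixed to the bench, 100 mm wide, 390 mm long; origin at the centre of its underside, y along the slot towards the open mouth and the red buffer, x across, z up. Slot floor 10 mm above the bench. A steel cover bolted on top forms the slot's lips (24 mm neck, top face 30 mm above the bench). The cover sits at a different place along the track each time.
- rail_channel (a point): Point on the slot's centre line at lip height, y = -100 mm of the track. Here a blue guard wall stands each side (inner faces 29 mm from the centre line, tops 75 mm above the bench): no room to grip the stop between them, but a channel 58 mm wide, open above, to push it from behind. The guards run from 88 to 310 mm behind the buffer's face.
- rail_mouth (a point): Point on the centre line at lip height, y = 100 mm of the track, in the open mouth: the lips are cut away for 94 mm behind the buffer's face, and no guards stand there. The face is anywhere from y = 140 to 164 mm: feel for it. The stop's foot clears the lips only when the stop is within about 3 mm of touching the buffer. Grey housing beyond it, 70 mm high.
- buffer (a joint): Red sprung end buffer at the mouth end, face 50 mm wide, 28 to 70 mm above the bench; slides along the track's +y. 0 = at rest (m), grows as it is driven back, at most 0.010; springs back. It yields from 12 N and takes 2.5 N more per mm; driving it back 5 mm (about 25 N) is ramming it.
- dog_mid (a point): Orange stop in the slot, 0.3 to 0.5 kg; this point is its centre, half-way up its 65 mm height, 42 mm above the bench in the slot. Axes as the track's. Body 44 (x) by 100 mm (y), from 10.5 mm below this point to its top; under it a stem 20 mm wide and a foot 50 by 80 by 10 mm that runs under the lips (2 mm play). It starts between the guards, centre at y -75 to -5 mm of the track; slides with 2 to 6 N.
- tray: Green open tray fixed to the bench, 160 by 160 mm outside, walls 5 mm thick and 28 mm high, floor 5 mm thick; origin at the centre of its underside, on the bench.
- can: Loose steel and yellow can, 60 mm across, 110 mm high, a bystander; origin at the centre of its underside.
- jar: Loose blue jar, 68 mm across, 90 mm high, a bystander; origin at the centre of its underside.
- wrench: Loose wrench lying flat, 180 mm long along its x, a bystander; origin at the middle of its underside.

How it is judged (in metres and radians):
On the way, in this order (a step that is already met when the one before it is completed fails the run):
1. the stop stands at the mouth end of the slot, still seated in it (y of dog_mid in the frame of rail above 0.085 m and z of dog_mid in the frame of rail below 0.047 m and angle between dog_mid's own z axis and vertical below 0.08 rad), for 0.2 s.
2. the stop has been lifted out of the mouth, its foot above the lips, upright (z of dog_mid in the frame of rail above 0.075 m and y of dog_mid in the frame of rail between 0.07 and 0.16 m and x of dog_mid in the frame of rail between -0.04 and 0.04 m and angle between dog_mid's own z axis and vertical below 0.35 rad), for 0.05 s.
At the end, for the whole second after the job is handed in: The stop stands upright (within 0.1 rad) on its foot on the tray's floor, inside the walls (its centre within 75 mm of the tray's centre each way and 33 to 42 mm above the tray's underside); nothing is left lying on the track; the buffer is back at rest (under 3 mm) (x of dog_mid in the frame of tray between -0.075 and 0.075 m and y of dog_mid in the frame of tray between -0.075 and 0.075 m and z of dog_mid in the frame of tray between 0.033 and 0.042 m and angle between dog_mid's own z axis and vertical below 0.1 rad and contact force between anything else and rail below 1 N and value of joint buffer below 0.003 m); the robot touches nothing.
It fails at once if the red buffer driven back 5 mm or more (value of joint buffer above 0.005 m).
It fails at once if the stop let go more than about 15 mm above the tray's floor (horizontal distance between dog_mid and tray below 0.11 m and contact force between the fingers and dog below 0.05 N and z of dog_mid in the frame of tray above 0.053 m).
It fails at once if the can, jar or wrench moved more than 25 mm (distance of any of can, jar, wrench from where it was at the start of the episode above 0.025 m).
It also fails if it takes over 51 s, if anything falls off the work surface, if the arm or the gripper's body presses on something with over 40 N, if the wrist force passes 120 N, or if a joint passes its speed limit or range.

## Working session

There is one attempt and no reset: what is moved stays moved. The work goes in short steps, each a Python script; the robot and the scene stay as the last script left them, time stands still between calls to the robot, and variables do not carry over. Pictures are saved under pics/ and viewed, about 8 in all and at most 12, crops included, and the job is handed in when it is done.

```bash
mkdir -p pics; ls; cat > h.py <<'E'
from rig import r
import numpy as np, cv2
def snap(cam,name=None):
    d=r.read_camera(cam)
    if name: cv2.imwrite(f'pics/{name}.png',d['img'][:,:,::-1])
    return d
def to_plane(d,uv,z):
    K,E=d['camera_matrix'],d['extrinsics']; uv=np.atleast_2d(np.float64(uv))
    q=np.c_[uv,np.ones(len(uv))]@np.linalg.inv(K).T
    ray=(q*[1,-1,-1])@E[:3,:3]; c=-E[:3,:3].T@E[:3,3]
    return c+ray*((z-c[2])/ray[:,2])[:,None]
def proj(d,P):
    K,E=d['camera_matrix'],d['extrinsics']; p=np.atleast_2d(P)@E[:3,:3].T+E[:3,3]
    p=p*[1,-1,-1]; q=p@K.T; return q[:,:2]/q[:,2:]
E
python3 - <<'E'
from h import *
ims=[]
for c in ['top','side']:
    d=snap(c,c+'0'); E=d['extrinsics']; print(c,-E[:3,:3].T@E[:3,3],d['camera_matrix'].round(1).tolist())
    for t in ['rail','dog_mid','buffer','tray','can','jar','wrench']:
        for o in r.outline_of(t,c)[:2]:
            m=o['mask'].astype(np.uint8); rc=cv2.minAreaRect(np.argwhere(m)[:,::-1].astype(np.float32))
            print(t,round(o['conf'],2),np.round(o['at']),m.sum(),np.round(rc[0]),np.round(rc[1]),round(rc[2],1), to_plane(d,o['at'],30)[0].round() )
print(r.read_t())
E
```

```text
pics
top [ 352.71151926  -57.88362172 1096.50243697] [[424.3, 0.0, 286.6], [0.0, 424.3, 213.2], [0.0, 0.0, 1.0]]
rail 0.83 [280. 256.] 1890 [305. 257.] [154.  40.] 8.5 [502. -43.  30.]
rail 0.15 [315. 257.] 858 [315. 256.] [42. 21.] 10.3 [ 504. -131.   30.]
dog_mid 0.6 [317. 257.] 750 [315. 256.] [41. 19.] 9.2 [ 503. -136.   30.]
dog_mid 0.53 [432. 271.] 555 [434. 273.] [69. 15.] 77.2 [ 477. -425.   30.]
buffer 0.61 [239. 241.] 103 [239. 244.] [ 6. 19.] 9.5 [537.  65.  30.]
tray 0.6 [142. 263.] 4156 [141. 264.] [68. 65.] 7.9 [474. 305.  30.]
can 0.95 [311. 161.] 727 [313. 162.] [35. 24.] 90.0 [ 760. -117.   30.]
can 0.43 [282. 256.] 1838 [305. 257.] [154.  40.] 8.5 [503. -48.  30.]
jar 0.95 [243. 163.] 711 [243. 162.] [32. 26.] 90.0 [748.  64.  30.]
wrench 0.88 [430. 271.] 486 [432. 274.] [69. 13.] 79.1 [ 475. -420.   30.]
side [530.40086813 768.79654503 912.07773686] [[540.2, 0.0, 278.6], [0.0, 540.2, 210.9], [0.0, 0.0, 1.0]]
rail 0.57 [323. 244.] 1249 [321. 221.] [ 48. 129.] 9.5 [507.  -2.  30.]
dog_mid 0.84 [324. 198.] 871 [326. 197.] [21. 46.] 10.3 [ 508. -144.   30.]
buffer 0.41 [312. 252.] 149 [314. 253.] [24.  7.] 9.5 [529.  22.  30.]
tray 0.68 [325. 194.] 921 [326. 196.] [22. 47.] 14.0 [ 507. -157.   30.]
tray 0.62 [334. 381.] 7458 [333. 377.] [98. 85.] 1.4 [477. 313.  30.]
can 0.91 [222. 192.] 1188 [221. 190.] [50. 26.] 82.9 [ 750. -147.   30.]
jar 0.82 [207. 251.] 1450 [207. 255.] [51. 33.] 80.5 [753.  39.  30.]
wrench 0.66 [333. 130.] 364 [338. 132.] [ 9. 63.] 89.0 [ 492. -407.   30.]
0.8
```

View pics/top0.png

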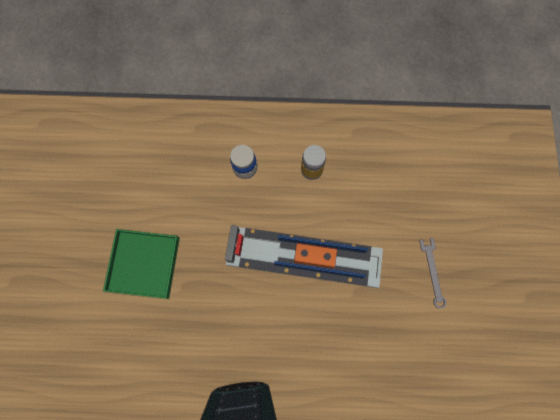

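View pics/side0.png

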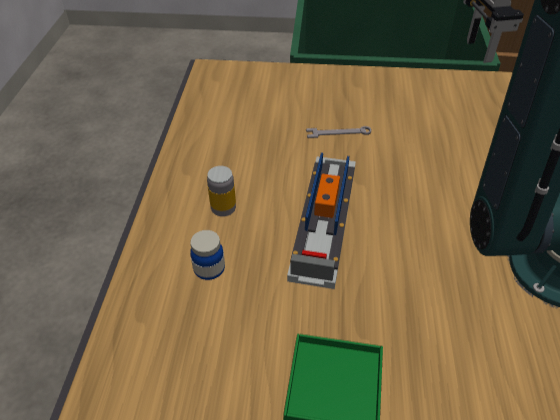

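Top view: the track lies at about (305,257), the mouth end is on the left with the red buffer at (239,244), and the stop is at (316,256). The tray is at (142,264), with the can, jar and wrench well clear. The side view agrees. Next I'll get metric estimates, then look from the wrist.

```bash
cat >> h.py <<'E'
def rect(d,mask,z):
    p=np.argwhere(mask)[:,::-1].astype(np.float64); w=to_plane(d,p,z)[:,:2].astype(np.float32)
    (c,s,a)=cv2.minAreaRect(w); b=cv2.boxPoints((c,s,a)); e=max((b[1]-b[0],b[2]-b[1]),key=np.linalg.norm)
    if e[1]<0: e=-e
    return np.array(c),sorted(s),np.degrees(np.arctan2(e[1],e[0]))
def quat(phi):  # tool down, tool x along world angle phi (deg)
    a=np.radians(phi)/2; return [np.cos(a),np.sin(a),0,0]
E
python3 - <<'E'
from h import *
for c in ['top','side']:
    d=snap(c)
    hsv=cv2.cvtColor(d['img'],cv2.COLOR_RGB2HSV)
    for t,z in [('rail',20),('dog_mid',74.5),('tray',28)]:
        for o in r.outline_of(t,c)[:2]:
            m=o['mask']
            if t=='dog_mid': m=m&(hsv[...,1]>180)
            if m.sum()>50:
                R=rect(d,m,z); print(c,t,round(o['conf'],2),R[0].round(1),np.round(R[1],1),round(R[2],2))
    m=cv2.inRange(hsv,(0,170,100),(4,255,255)); n,l,s,ce=cv2.connectedComponentsWithStats(m)
    for k in range(1,n):
        if s[k,4]>30: print('red',ce[k].round(),s[k,4],rect(d,l==k,70)[0].round(1))
print(r.read_tool_rot(), r.read_force())
for phi in (-8.5,171.5): print(phi,r.ik([490,-230,150],quat(phi)))
E
```

```text
top rail 0.78 [ 504.2 -104.3] [102. 389.] 83.22
top dog_mid 0.73 [ 500.4 -127.4] [44.8 93.3] 83.83
top tray 0.97 [475.  305.9] [160.4 167.3] 85.43
red [238. 244.] 74 [523.5  60.4]
side rail 0.84 [ 505.2 -101.6] [100.7 407.5] 82.89
side dog_mid 0.93 [ 503.8 -111.5] [ 45.4 135.9] 83.06
side tray 0.64 [475.9 308.9] [163. 169.] 85.63
red [314. 254.] 85 [525.9  59.6]
[ 7.88462178e-01 -6.15083239e-01  1.74997374e-05  4.04309988e-05] [ 0.01906723 -0.33374688  0.04469887]
-8.5 [-5.43614891e-01  8.53013140e-02  1.48275958e+00 -4.44089210e-16
  1.57353176e+00 -3.95261905e-01]
171.5 None
```

```bash
cat >> h.py <<'E'
C=np.array([504.5,-103.]); TH=83.1
def setth(): 
    a=np.radians(TH); return np.array([np.cos(a),np.sin(a)]),np.array([np.sin(a),-np.cos(a)])
U,V=setth()
def W(x,y,z): return [*(C+U*y+V*x),z]
def loc(p): p=np.array(p); return np.array([(p[:2]-C)@V,(p[:2]-C)@U,p[2]])
Q=quat(TH-90)
def fish(d,uv,z):
    K,E=d['camera_matrix'],d['extrinsics']; uv=np.atleast_2d(np.float64(uv))
    n=(uv-K[:2,2])/[K[0,0],K[1,1]]; t=np.linalg.norm(n,axis=1,keepdims=True)
    ray=np.c_[n/t*np.sin(t),np.cos(t)]*[1,-1,-1]@E[:3,:3]; c=-E[:3,:3].T@E[:3,3]
    return c+ray*((z-c[2])/ray[:,2])[:,None]
E
python3 - <<'E'
from h import *
r.move_ptp(W(0,-115,200),Q); r.command_gripper(0,20)
d=snap('wrist','w1'); print(r.read_tool_pos(),r.read_t(),r.read_finger_gap(),r.read_force())
E
```

```text
[ 490.66436521 -217.18300941  199.98766557] 4.4083 0.42769673103147016 [-0.15151531  0.33362442  0.17430679]
```

View pics/w1.png

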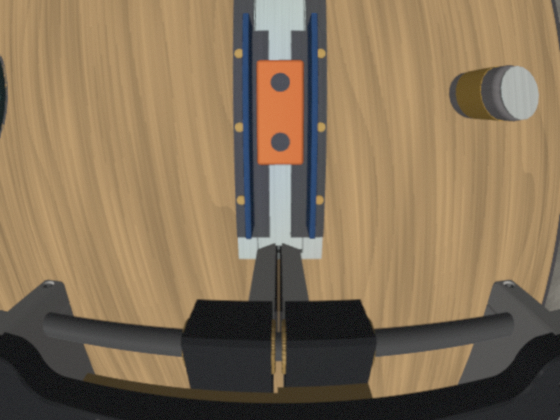

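The wrist view shows the fingers centred on the slot. The guards are symmetric at columns 248 and 313, and the stop spans rows 61–164 with no skew. Next I'll compute the stop's offsets and descend behind it.

```bash
python3 - <<'E'
from h import *
d=snap('wrist')
for uv,z in [((280,164),74.5),((280,61),74.5),((257,112),74.5),((303,112),74.5),((248,237),75),((313,237),75),((238,259),10),((322,259),10)]:
    print(uv,loc(fish(d,uv,z)[0]).round(1))
print(r.move_l(W(0,-115,55),vel=120,f_stop=8), loc(r.read_tool_pos()), r.read_t())
E
```

```text
(280, 164) [  2.2 -76.   74.5]
(280, 61) [ 2.2 21.6 74.5]
(257, 112) [-19.1 -26.7  74.5]
(303, 112) [ 23.5 -26.7  74.5]
(248, 237) [ -29.9 -149.2   75. ]
(313, 237) [  35.4 -149.3   75. ]
(238, 259) [ -50.  -203.7   10. ]
(322, 259) [  55.4 -203.8   10. ]
False [   0.72711283 -115.30152861   56.03139434] 5.8167
```

```bash
python3 - <<'E'
from h import *
r.move_l(W(2.3,-115,43),vel=80)
print(r.read_force().round(1))
print(r.move_l(W(2.3,15,43),vel=45,f_stop=20), loc(r.read_tool_pos()).round(1), r.read_force()@np.r_[U,0], r.read_t())
d=snap('wrist','w2')
E
```

```text
[0.1 0.5 0.3]
False [ 2.3 14.9 43. ] -1.8280579126581753 9.1583
```

View pics/w2.png

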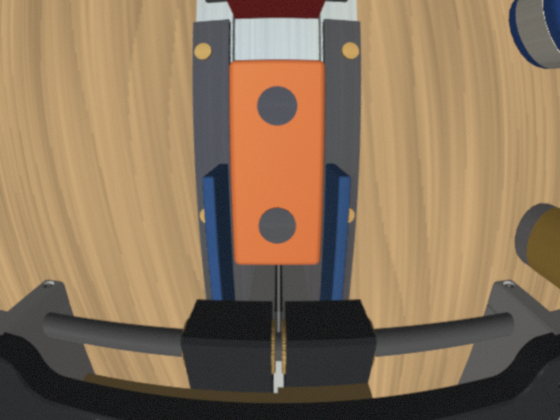

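The stop has slid about 100 mm and is still straight. There is a gap of roughly 40 image rows between it (row 61) and the red buffer (row ~15). Next is a slow, force-limited push.

```bash
python3 - <<'E'
from h import *
print(r.move_l(W(2.3,70,43),vel=8,f_stop=11), loc(r.read_tool_pos()).round(2), r.read_force()@np.r_[U,0], r.read_t())
d=snap('wrist','w3')
E
```

```text
True [ 2.33 48.62 42.86] -2.1782056485068773 13.4667
```

View pics/w3.png

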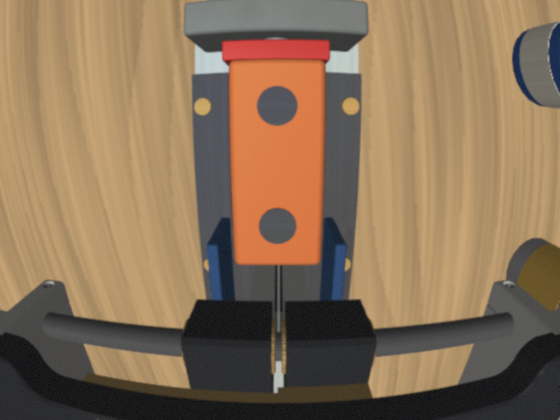

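The stop is against the buffer, with no gap at row 60 and the buffer apparently at rest.

```bash
python3 - <<'E'
from h import *
d=snap('wrist')
f=[loc(fish(d,uv,74.5)[0]).round(1) for uv in [(277,264),(277,60),(231,160),(324,160)]]; print(f)
cy=(f[0][1]+f[1][1])/2; cx=(f[2][0]+f[3][0])/2; print(cx,cy)
p=loc(r.read_tool_pos())
r.move_l(W(p[0],p[1]-8,43),vel=60); r.move_l(W(p[0],p[1]-8,115),vel=120)
r.command_gripper(80,20)
r.move_l(W(cx,cy,120),vel=150)
d=snap('wrist','w4'); print(r.read_t(),r.read_force())
E
```

```text
[array([ 2.1, 59.8, 74.5]), array([  2.2, 157.6,  74.5]), array([-18.9, 112.1,  74.5]), array([ 23.7, 112. ,  74.5])]
2.4000000000000004 108.69999999999999
16.5167 [ 0.09281603  0.08039831 -0.93321953]
```

View pics/w4.png

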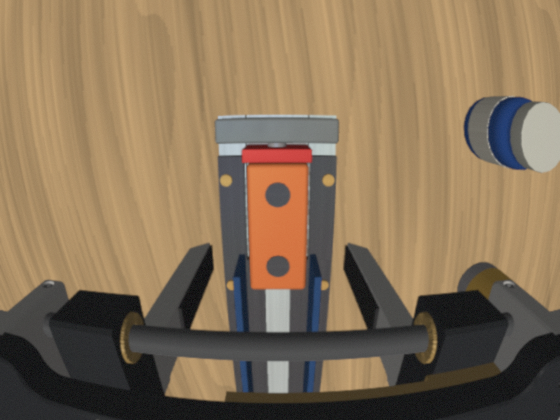

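The open fingers straddle the stop symmetrically (columns ~205 and 350, stop centre 278), and the guards are behind the fingers. Now descend, grip and make a guarded lift.

```bash
python3 - <<'E'
from h import *
p=loc(r.read_tool_pos())
print(r.move_l(W(p[0],p[1],38),vel=80,f_stop=10))
r.command_gripper(30,30); print(r.read_finger_gap(),r.read_force().round(1))
s=r.move_l(W(p[0],p[1],60),vel=25,f_stop=14)
print('stopped',s,loc(r.read_tool_pos()).round(1),r.read_force().round(1),r.read_finger_gap(),r.read_t())
E
```

```text
False
43.63087871586726 [-0.9  0.5  1.3]
stopped False [  2.2 108.1  59.8] [-0.7 -0.4 -3.5] 44.00677467901805 19.375
```

```bash
python3 - <<'E'
from h import *
p=loc(r.read_tool_pos())
r.move_l(W(p[0],p[1],125),vel=80); r.sleep(0.2)
print(r.read_finger_gap(),r.read_force().round(1))
T=[475.5,307.]
Qt=quat(85.5-90)
r.move_l([*T,130],rot=Qt,vel=150); r.move_l([*T,65],vel=80)
snap('side','s2'); print(r.read_tool_pos().round(1),r.read_finger_gap(),r.read_t())
E
python3 -c "
import cv2;i=cv2.imread('pics/s2.png')[150:420,230:560];cv2.imwrite('pics/s2c.png',cv2.resize(i,None,fx=2,fy=2))"
```

```text
43.45825186247044 [-0.3 -0.1 -3.9]
[476.1 307.4  65.9] 43.74050799458956 23.7417
```

View pics/s2c.png

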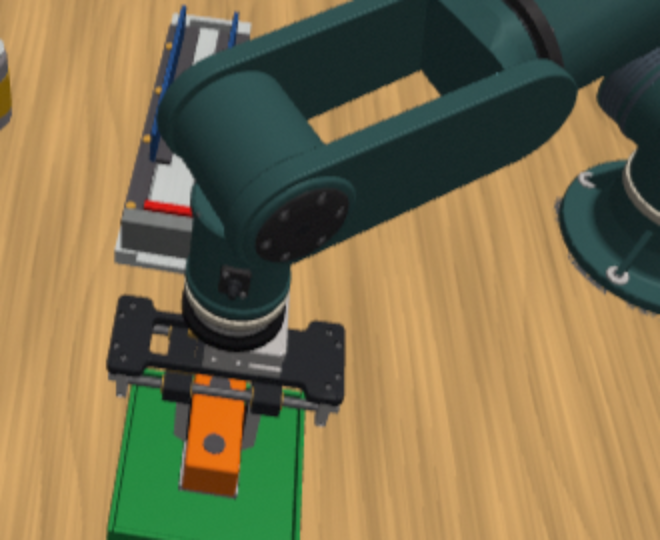

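The stop is held upright, centred over the tray, and the slot is empty. Lower until it touches.

```bash
python3 - <<'E'
from h import *
p=r.read_tool_pos()
s=r.move_l([p[0],p[1],28],vel=20,f_stop=5)
z=r.read_tool_pos()[2]; print(s,z,r.read_force().round(1),r.read_finger_gap())
if s and z<40:
    r.command_gripper(65); r.move_l([p[0],p[1],180],vel=120); r.sleep(0.3)
    snap('wrist','w5'); d=snap('top','t5')
    for t in ('dog_mid','can','jar','wrench'): print(t,[(round(o['conf'],2),np.round(o['at'])) for o in r.outline_of(t,'top')[:2]])
print(r.read_t())
E
```

```text
True 33.33362793999639 [1.3 0.9 5.6] 43.63206065638247
dog_mid [(0.6, array([137., 263.]))]
can [(0.58, array([310., 162.]))]
jar [(0.87, array([243., 162.])), (0.75, array([301., 256.]))]
wrench [(0.59, array([432., 270.]))]
27.6917
```

View pics/w5.png

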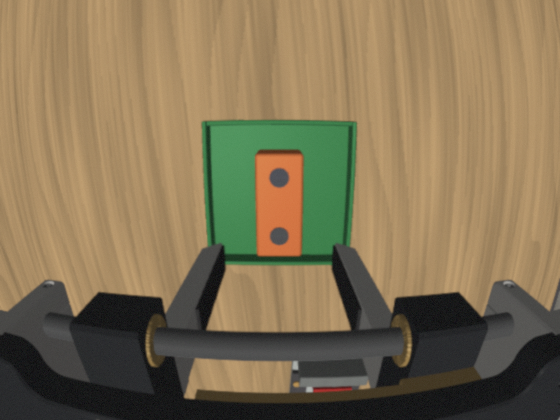

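The stop stands upright inside the tray walls, touching down at the height expected for its foot flat on the floor. The bystanders' pixels are unchanged.

```bash
python3 -c "
from h import *
d=snap('wrist')
print([fish(d,uv,70)[0].round(1) for uv in [(279,257),(279,151)]], r.read_force().round(1))
r.job_done()"
```

```text
[array([473. , 257.7,  70. ]), array([481. , 359.8,  70. ])] [ 0.1 -0.   0. ]
the job is handed in; nothing more can be done
```

I cleared the stop off the track and set it down upright in the green tray, then handed the job in. It took about 28 s of robot time, and `job_done()` gives no verdict.

I pushed the stop along the slot with the closed fingers. The last stretch was slow and stopped by force when the stop met the buffer. I then gripped it across its sides, lifted it straight out of the mouth, carried it over and lowered it until it touched the tray floor before letting go.

- **Stop:** it touched down at TCP z 33.3 mm, against about 33.5 mm expected for the foot flat on the floor. The wrist picture gives its centre as about (477, 309) mm, within about 2 mm of the tray's centre.
- **Buffer:** I never measured its position. The push was cut off by an 11 N force change, below the 12 N at which it yields, and the picture showed the stop just against it. The last good view, taken after the lift, showed the slot empty.
- **Can, jar and wrench:** they were in the same places in the top camera as at the start, within about 2 pixels (roughly 5 mm).
- **Arm:** it was clear of everything at hand-in, with no force on the tool.

One disagreement: the wrist pictures put the track's centre line about 2 mm further across than the first estimate, and its rear end about 9 mm further back. I aimed at the stop itself from near, so this did not affect the grasp.

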